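# Register a chair rail against the fence and the red stop

### The arm

A 6-joint arm with a two-finger parallel gripper is mounted at the origin on the work surface. World frame = base frame: x ahead of the robot, y to its left, z up, the work surface at z = 0. Lengths are in mm, angles in rad, forces in N, time in s.
With the tool pointing down it reaches from about 275 to 825 mm from the base axis. Payload 4.9 kg.
Tool frame: the origin (TCP) lies at the very end of the fingers, on their centre line; the grasp point (between the pads) lies 19 mm behind it; z points along the fingers, y is the line along which they close (so a half turn about z gives the same grasp; the last joint's range is limited). The gripper opens to 85 mm and grips with 20 to 120 N. Pads are 22 mm wide; open, the fingers measure 114 mm over their backs; the gripper's body (76 mm by 85 mm) begins 54 mm behind the grasp point. The pads swing forward as they close: fully open they stand 13 mm farther back than shut.
Start: joints at [-1.395, 0.326, -0.193, 1.052, 0, 1.437], TCP at [167.689, -523.831, 231.281] pointing down, gripper open.
Joint ranges: [-2.65, 2.65], [-0.97, 1.79], [-1.3, 1.35], [-1.93, 2.1], [-1.47, 1.37], [-3.14, 3.14]. Speed limits (rad/s): [2.57, 2.57, 3.14, 3.14, 3.14, 3.14].

### API

Orientations are given as [roll, pitch, yaw] about the fixed x, y, z axes, in that order (R = Rz(yaw) Ry(pitch) Rx(roll)).
In Python, from plant import sensors, snapshot, camera_info, job, search_frame gives the robot as it stands. The module is installed in compiled form; this text tells all that it offers.
- The arm moves only by the shell command python3 -m pendant 'ROWS' [FORCE]. ROWS is JSON, a list of rows, each an object with "jaw": the finger opening in m, from 0 to 0.0854; "delta_pos": the shift along the tool's x, y, z in m, a list of three; "turn": the turn, a rotation vector about the tool's x, y, z in rad, a list of three. In form: [{"jaw": jaw, "delta_pos": [tx, ty, tz], "turn": [rx, ry, rz]}, ...]. A call has 1 to 20 rows; each row shifts and turns the commanded pose from where the row before left it, along the tool's axes as they then stand; what a row does not reach is not made up. A row lasts 1/8 s, in which the tool goes at most 62.5 mm and 10.7 degrees, less where a joint would pass 70% of its speed; a pose out of reach is approached as far as the arm can. A call is refused whole if a number of a shift passes 0.0625 or a number of a turn 0.188, either way. A call with a gripper value outside its range is refused whole. The fingers move at their own pace and stop on an object; FORCE is the grip in N (left out, the last holds). Time passes only in rows, so rows that do not move let the fingers close. It gives the time, the measured TCP pose, the force, the opening and the grip force at its end, in the units of the state.
- sensors.get_obs(): the state, without advancing time (a new reading comes with each control period).
- snapshot(name): name is "side" or "top" or "wrist"; returns (picture, depth): 480x640x3 uint8, blue, green, red; 480x640 float32, mm along the optical axis (not along the pixel's ray), 0 where there is no reading.
- camera_info(name): a dict with "fx", "fy", "cx", "cy" (pixels), "origin" and "rotation" of the camera in the world; the wrist camera has in their place "T_tool_cam" (4x4, takes a point from camera to tool coordinates, whose origin is the TCP and whose axes are the flange's). Camera axes: x right, y down, z forward; pixel columns grow to the right and rows downward; lengths in mm; the calibration is good to about 2 mm. A picture is of the moment at which its call begins: read the wrist's pose just before it. camera_info takes no time and is no camera call.
- job.close_job(): hands the job in; it is judged then, once.
Trained networks look in the newest picture that a camera, given by its name, has taken for a name from the list of things; names that differ only in an ending like _2 or _b are one class to them, and where a whole thing is asked for, a point or a joint stands for the part that bears it (a point fixed in the world has none). Each returns a list of dicts, best first, with "confidence" (0 to 1); they miss things now and then, are a little off and sometimes report something else, mostly with a low value. They report only what shows in the picture. A call takes as long as a camera call. They do not tell look-alikes from the thing itself.
- search_frame(camera, query): "rect" ([left, top, right, bottom] in pixels, round what is visible of it).
The state is a dict: "time_s": time; "joint_pos": joint angles; "qd": joint speeds; "joint_efforts": joint torques, N m; "eef_pos": TCP position; "orientation": TCP orientation; "contact_force": force on the tool from outside, world axes, zero at the start; "moment": the same for the moment, N m; "finger_gap": finger opening in mm; "finger_force": force on a finger pad.
Only numpy, scipy, OpenCV 4.12 (cv2) and the standard library are available. Lean on these libraries where they do the work, as an engineer would, in place of code of your own. Each camera call takes 0.05 s, during which the arm holds its last target. There are 200 camera calls.

### The job

The loose chair rail has to lie in its corner of the bench jig before it is drilled. With the fingertips, gently push it flat along the bench until its long side is flush against the wooden fence, then push it along the fence until its end butts against the red stop, still flush. Never lift or tip the rail, leave everything else on the bench where it is, and finish with the robot clear of it all.

Things in the scene. Friction and masses are not known exactly. Their poses are not given: they have to be found in the camera images.
- rail: loose brown wooden chair rail, flat on the bench: 45 mm wide (its x), 22 mm thick, 230 mm long in all (its y), 0.11 to 0.22 kg. The last 20 mm at each end is a tenon, 28 mm wide, 4.5 to 17.5 mm above the bench; its tip is the rail's end. Origin: centre of the underside, 22.5 mm from each long side, 115 mm from each tip. Slides by friction, under 3 N
- fence: dark wooden fence fixed to the bench: 600 mm long (its y), 40 mm deep, 30 mm tall, a yellow clamp (60 mm tall, handle back to x = 160 mm) at y = +-270 mm. Origin: on the bench, mid-length of the face toward the robot; +x points away from the robot, into the fence. A flush rail has its origin at x = -22.5 mm here and its y axis parallel
- red_stop: red stop block fixed in front of the fence near its left or right end (varies): 60 mm (its x) by 40 mm (its y) by 35 mm tall, same yaw as the fence. Origin: centre of the underside, 255 mm along the fence from its middle, 32 mm in front of its face; a rail touching it has its origin 135 mm from it along the fence
- blue_stop: the same block in blue, fixed at the other end of the fence; not used for this job
- tub_orange: paint tub with an orange lid, 90 mm across, 75 mm tall; origin at the centre of its underside; loose bystander, to be left alone
- tub_purple: the same tub with a purple lid; loose bystander, to be left alone
- tape: roll of pale tape lying flat, 80 mm across, 25 mm tall; origin at the centre of its underside; loose bystander, to be left alone
- offcut: dark wood offcut 50 x 60 x 25 mm (x, y, z); origin at the centre of its underside; loose bystander, to be left alone
- green_lid: loose green tub lid lying flat, 92 mm across, 10 mm thick; origin at the centre of its underside; loose bystander, to be left alone
- brush: flat brush lying along its x axis, from x = -115 mm (handle end) to x = +93 mm (bristles), 42 mm wide, 18 mm tall; origin on the bench; loose bystander, to be left alone
- mallet: wooden mallet lying along its x axis, handle from x = -150 mm, head (110 mm wide, 56 mm tall) from x = +70 to +130 mm; origin on the bench; loose bystander, to be left alone
Not all that is in view belongs to the job. What is shaped like the rail but blue or green is not meant. There is more than one size of the red_stop; the one meant has the size given above.

How it is judged (in metres and radians):
On the way, in this order (a step that is already met when the one before it is completed fails the run):
1. the rail's long side is flush against the fence (gap under 4 mm, within 0.025 rad) (x of rail in the frame of fence between -0.0265 and -0.015 m and angle between the y axis of rail and the y axis of fence, either way round below 0.025 rad and height (world z) of rail below 0.004 m and angle between rail's own z axis and vertical below 0.05 rad and y of rail in the frame of fence between -0.15 and 0.15 m), for 0.2 s.
2. then the rail's end is against the red stop (gap under 4 mm), still flush with the fence (all of step 1 and y of rail in the frame of red_stop between -0.139 and 0.139 m), for 0.2 s.
At the end, for the whole second after the job is handed in: The rail lies flat and still on the bench, its long side within 4 mm of the fence and parallel to it within 0.025 rad, and its end within 4 mm of the red stop (all of step 2 and linear speed of rail below 0.01 m/s); the robot touches nothing.
It fails at once if the rail is lifted more than 8 mm or tipped more than 0.15 rad (height (world z) of rail above 0.008 m or angle between rail's own z axis and vertical above 0.15 rad).
It fails at once if the rail is rammed or squeezed (over 45 N from the fingers) (contact force between the fingers and rail above 45 N).
It fails at once if a bystander is shifted by more than 15 mm (distance of any of tub_orange, tub_purple, tape, offcut, green_lid, brush, mallet from where it was at the start of the episode above 0.015 m).
It also fails if it takes over 48 s, if anything falls off the work surface, if the arm or the gripper's body presses on something with over 40 N, if the wrist force passes 120 N, or if a joint passes its speed limit or range.

## Working session

There is one attempt and no reset: what is moved stays moved. The work goes in short steps, Python scripts to look and compute and a shell command to move; the robot and the scene stay as the last step left them, time stands still between calls to the robot, and variables do not carry over. Pictures are saved under pics/ and viewed, at most 12 in all, crops included, and the job is handed in when it is done.

```bash
mkdir -p pics; python3 - <<'E'
from plant import *
import cv2,numpy as np
for n in("top","side"):
    im,d=snapshot(n);cv2.imwrite(f"pics/{n}0.png",im);np.save(f"{n}0.npy",d);print(n,camera_info(n))
    for q in("rail","fence","red_stop"):print(q,search_frame(n,q)[:4])
o=sensors.get_obs();print(o)
E
```

```text
top {'fx': 554.5348314054884, 'fy': 554.5348314054884, 'cx': 310.77087822074003, 'cy': 233.75921093622082, 'origin': array([ 392.22104812,  -11.19044348, 1372.37911133]), 'rotation': array([-3.08463569, -0.00796637, -1.58796806])}
rail [{'rect': [287.7, 196.0, 376.9, 234.7], 'confidence': 0.94}, {'rect': [143.0, 308.0, 202.7, 392.5], 'confidence': 0.75}, {'rect': [376.2, 303.9, 466.2, 350.1], 'confidence': 0.64}, {'rect': [476.3, 190.9, 528.3, 307.6], 'confidence': 0.36}]
fence [{'rect': [192.0, 101.2, 437.1, 194.9], 'confidence': 0.82}]
red_stop [{'rect': [157.3, 213.6, 185.8, 246.3], 'confidence': 0.73}, {'rect': [204.8, 190.7, 223.8, 215.4], 'confidence': 0.61}]
side {'fx': 439.5258501089681, 'fy': 439.5258501089681, 'cx': 326.5468713748035, 'cy': 244.7614650442326, 'origin': array([-103.77147066,  559.4732459 , 1037.63767074]), 'rotation': array([-2.44679485,  0.00437696, -2.3549905 ])}
rail [{'rect': [261.6, 383.3, 360.7, 424.3], 'confidence': 0.88}, {'rect': [314.9, 212.3, 354.9, 265.3], 'confidence': 0.86}, {'rect': [443.8, 232.8, 482.4, 250.1], 'confidence': 0.85}]
fence [{'r
[... 244 characters left out ...]
}]
{'time_s': 0.4, 'joint_pos': array([-1.39521618e+00,  3.26329264e-01, -1.92754230e-01,  1.05202572e+00,
        6.97231050e-06,  1.43656820e+00]), 'qd': array([ 0.00022567, -0.0033289 ,  0.00227242, -0.00117615, -0.00011416,
       -0.00172366]), 'joint_efforts': array([-9.79169345e-04, -4.42866254e+01,  2.62401867e+01,  5.39390967e-03,
       -1.86107281e-04,  1.41108808e-05]), 'eef_pos': array([ 167.66448079, -523.72852758,  231.15173651]), 'orientation': array([-3.14128351e+00, -4.87817298e-05,  3.09808265e-01]), 'contact_force': array([ 0.41870336,  0.21858276, -0.97598379]), 'moment': array([-0.00817453, -0.01223792, -0.00536208]), 'finger_force': 0.0, 'finger_gap': 85.4393429784371}
```

View pics/top0.png

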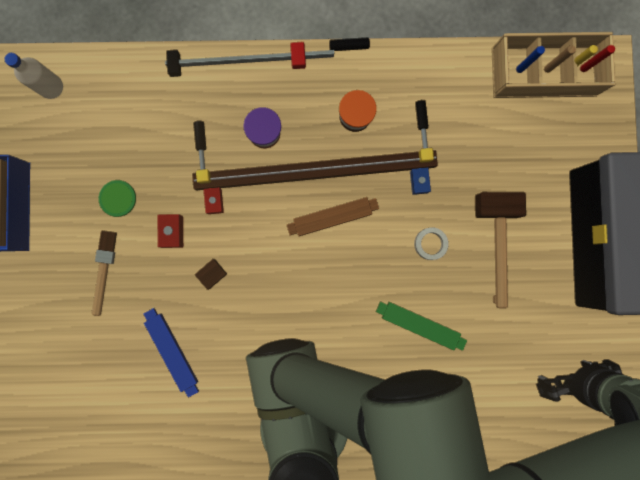

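View pics/side0.png

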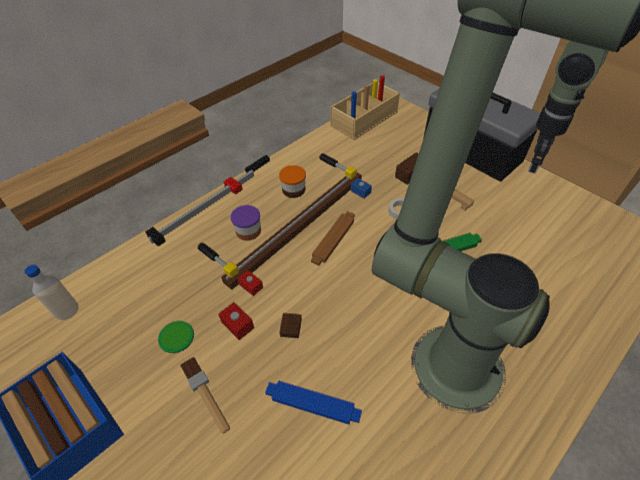

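The top view shows the fence from (193,182) to (436,160), the red stop at its left end (213,200), blue at (421,181) and the brown rail at (333,216). The big red block at (170,231) is a decoy. Next I measure the poses from the depth heights.

```bash
cat > h.py <<'E'
import numpy as np,cv2
from scipy.spatial.transform import Rotation as R
from plant import camera_info
def world(d,n="top",T=None):
    c=camera_info(n);v,u=np.mgrid[:480,:640]
    p=np.stack([(u-c["cx"])/c["fx"]*d,(v-c["cy"])/c["fy"]*d,d],-1)
    if T is not None: return p@T[:3,:3].T+T[:3,3]
    return p@R.from_euler("xyz",c["rotation"]).as_matrix().T+c["origin"]
E
python3 - <<'E'
from h import *
d=np.load("top0.npy");im=cv2.imread("pics/top0.png");P=world(d)
def box(r,lo,hi):
    l,t,rr,b=r;q=P[t:b,l:rr].reshape(-1,3);return q[(q[:,2]>lo)&(q[:,2]<hi)]
bench=P[250:290,300:370,2];print("bench",np.median(bench),bench.std())
def rect(n,r,lo,hi):
    q=box(r,lo,hi);print(n,len(q),cv2.minAreaRect(q[:,:2].astype(np.float32)),np.median(q,0))
    c=q[:,:2].mean(0);w,V=np.linalg.eigh(np.cov((q[:,:2]-c).T));print("  mean",c,"axis",np.arctan2(V[1,1],V[0,1]))
z=np.median(bench)
rect("rail",(282,190,385,242),z+8,z+30)
rect("fence",(215,150,415,192),z+18,z+40)
rect("red",(203,192,225,218),z+22,z+45)
rect("blue",(410,170,432,196),z+22,z+45)
rect("tape",(410,222,452,265),z+12,z+40)
rect("offcut",(190,255,232,293),z+12,z+40)
E
```

```text
bench 0.591357976592576 103.44498665034888
rail 1630 ((512.4330444335938, -72.24363708496094), (103.2142333984375, 238.51046752929688), 6.231319427490234) [511.5640012  -75.81992802  21.85287967]
  mean [511.60933918 -76.02512028] axis 1.8412844154326515
fence 3365 ((620.6036987304688, -35.342864990234375), (487.4267883300781, 97.57234191894531), 89.11343383789062) [625.43642796 -38.53623033  30.89991523]
  mean [625.04177336 -38.29974286] axis 1.6428483240977947
red 358 ((549.7798461914062, 213.96749877929688), (50.47819900512695, 40.80550003051758), 2.959618091583252) [549.38644939 213.63561095  35.60571715]
  mean [549.49371585 213.38354632] axis -3.0384104289164906
blue 391 ((593.5880126953125, -293.45550537109375), (57.371543884277344, 41.83738327026367), 3.9820382595062256) [ 592.71044136 -291.59352633   35.56981751]
  mean [ 592.52679931 -292.14511908] axis -3.040166545227245
tape 503 ((441.5106506347656, -316.4328308105469), (78.59303283691406, 78.1583023071289), 89.44243621826172) [ 441.77999186 -316.55151319   24.90562674]
  mean [ 441.44135422 -316.16743908] axis 1.7033699340182022
offcut 531 ((376.41583251953125, 223.04396057128906), (50.29758834838867, 61.05122756958008), 40.08049392700195) [375.92949268 222.20919983  25.80709437]
  mean [376.2701433  222.37085265] axis 2.249619518176605
```

```bash
python3 -m pendant '[{"jaw":0.045,"delta_pos":[0.0337,-0.027,0],"turn":[0,0,0.0033]},{"jaw":0.045,"delta_pos":[0.0337,-0.027,0],"turn":[0,0,0.0033]},{"jaw":0.045,"delta_pos":[0.0337,-0.027,0],"turn":[0,0,0.0033]},{"jaw":0.045,"delta_pos":[0.0337,-0.027,0],"turn":[0,0,0.0033]},{"jaw":0.045,"delta_pos":[0.0337,-0.027,0],"turn":[0,0,0.0033]},{"jaw":0.045,"delta_pos":[0.0337,-0.027,0],"turn":[0,0,0.0033]},{"jaw":0.045,"delta_pos":[0.0337,-0.027,0],"turn":[0,0,0.0033]},{"jaw":0.045,"delta_pos":[0.0337,-0.027,0],"turn":[0,0,0.0033]},{"jaw":0.045,"delta_pos":[0.0337,-0.027,0.025],"turn":[0,0,0.0033]},{"jaw":0.045,"delta_pos":[0.0337,-0.027,0.025],"turn":[0,0,0.0033]},{"jaw":0.045,"delta_pos":[0.0337,-0.027,0.025],"turn":[0,0,0.0033]},{"jaw":0.045,"delta_pos":[0.0337,-0.027,0.025],"turn":[0,0,0.0033]},{"jaw":0.045,"delta_pos":[0,0,0],"turn":[0,0,0]},{"jaw":0.045,"delta_pos":[0,0,0],"turn":[0,0,0]},{"jaw":0.045,"delta_pos":[0,0,0],"turn":[0,0,0]}]'
python3 - <<'E'
from h import *
from plant import *
o=sensors.get_obs();print(o["eef_pos"],o["orientation"],o["finger_gap"])
c=camera_info("wrist");im,d=snapshot("wrist");cv2.imwrite("pics/w1.png",im);np.save("w1.npy",d)
T=np.eye(4);T[:3,:3]=R.from_euler("xyz",o["orientation"]).as_matrix();T[:3,3]=o["eef_pos"]
Tc=T@c["T_tool_cam"];np.save("T1.npy",Tc);print(c["T_tool_cam"].round(3))
P=world(np.load("top0.npy"))
# fence face: edge of top-height points per y bin
q=P[150:200,225:405].reshape(-1,3);q=q[(q[:,2]>26)&(q[:,2]<40)]
ys=np.arange(-240,165,15);xs=np.array([np.percentile(q[abs(q[:,1]-y)<7.5,0],3) for y in ys])
f=np.polyfit(ys,xs,1);g=np.abs(np.polyval(f,ys)-xs)<4;f=np.polyfit(ys[g],xs[g],1);print("fence face x=",f,g.sum())
E
```

```text
time_s: 2.28
eef_pos: [462.0, -98.2, 132.0]
orientation: [3.141, -0.001, 0.269]
contact_force: [-0.0, -0.1, 0.2]
finger_gap: 45.0
finger_force: 0.0
[461.96410262 -98.21958168 131.99595902] [ 3.14066163e+00 -8.77997523e-04  2.68776251e-01] 45.003889507485475
[[-2.00000e-03 -9.64000e-01 -2.64000e-01  6.72830e+01]
 [ 1.00000e+00 -2.00000e-03 -0.00000e+00  6.58000e-01]
 [ 0.00000e+00 -2.64000e-01  9.64000e-01 -1.41576e+02]
 [ 0.00000e+00  0.00000e+00  0.00000e+00  1.00000e+00]]
fence face x= [-7.95197685e-02  6.05032693e+02] 27
```

View pics/w1.png

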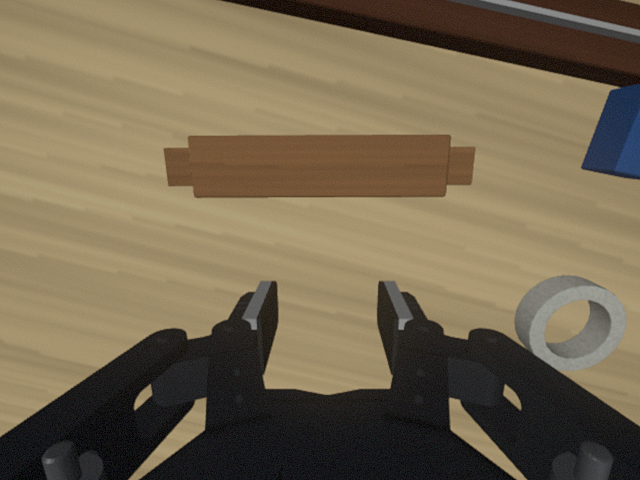

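The wrist view shows the rail at (165–475, 135–197), parallel to the finger line, with the fingertips centred at about (327,285). Tape and blue stop are clear to the right. Next I refine the numbers from its depth.

```bash
python3 - <<'E'
from h import *
from plant import *
d=np.load("w1.npy");P=world(d,"wrist",np.load("T1.npy"))
q=P[120:210,150:490].reshape(-1,3);z0=np.median(P[210:250,320:360,2]);print("bench",z0)
q=q[(q[:,2]>z0+19)&(q[:,2]<z0+30)];print("rail body",cv2.minAreaRect(q[:,:2].astype(np.float32)))
Q=world(d,"wrist",camera_info("wrist")["T_tool_cam"])
for a in(slice(220,280),slice(375,415)):
    t=Q[270:400,a].reshape(-1,3);t=t[(t[:,2]<10)&(t[:,2]>-80)];print("finger max z",np.percentile(t[:,2],[50,98,99.5]),"x",np.percentile(t[t[:,2]>-25,0],[1,99]),"y",np.percentile(t[t[:,2]>-25,1],[1,99]))
f=P[0:90,200:640].reshape(-1,3);f=f[(f[:,2]>z0+26)&(f[:,2]<z0+40)]
ys=np.arange(-230,-60,10);xs=[];yy=[]
for y in ys:
    s=f[abs(f[:,1]-y)<5,0]
    if len(s)>20: xs.append(np.percentile(s,2));yy.append(y)
print("fence",np.polyfit(yy,xs,1),len(xs),np.polyval(np.polyfit(yy,xs,1),-76))
E
```

```text
bench -0.9800880826438458
rail body ((511.5041198730469, -79.09571075439453), (44.919769287109375, 226.28758239746094), 15.330450057983398)
finger max z [-47.27710053  -6.26328097  -3.04391035] x [-10.28940133  11.70138219] y [-35.05033277 -21.63365199]
finger max z [-37.89324089  -5.2979132   -2.54354547] x [-10.22962204  11.53459266] y [22.98123206 35.70730939]
fence [-8.11705226e-02  6.03099367e+02] 17 609.2683270120355
```

```bash
python3 -m pendant '[{"jaw":0.045,"delta_pos":[0,-0.006,0.03],"turn":[0,0,0]},{"jaw":0.045,"delta_pos":[0,0,0.03],"turn":[0,0,0]},{"jaw":0.045,"delta_pos":[0,0,0.03],"turn":[0,0,0]},{"jaw":0.045,"delta_pos":[0,0,0.025],"turn":[0,0,0]},{"jaw":0.045,"delta_pos":[0,0,0.01],"turn":[0,0,0]},{"jaw":0.045,"delta_pos":[0.005,0,0],"turn":[0,0,0]},{"jaw":0.045,"delta_pos":[0.005,0,0],"turn":[0,0,0]},{"jaw":0.045,"delta_pos":[0.004,0,0],"turn":[0,0,0]},{"jaw":0.045,"delta_pos":[0.002,0,0],"turn":[0,0,0]},{"jaw":0.045,"delta_pos":[0,0,0],"turn":[0,0,0]}]'
```

```text
time_s: 3.58
eef_pos: [476.0, -87.1, 6.5]
orientation: [3.141, -0.0, 0.271]
contact_force: [0.5, -0.6, 0.3]
finger_gap: 45.2
finger_force: 0.0
```

```bash
python3 -m pendant '[{"jaw":0.045,"delta_pos":[0.003,0,0],"turn":[0,0,0]},{"jaw":0.045,"delta_pos":[0.004,0,0],"turn":[0,0,0.012]},{"jaw":0.045,"delta_pos":[0.005,0,0],"turn":[0,0,0.016]},{"jaw":0.045,"delta_pos":[0.005,0,0],"turn":[0,0,0.016]},{"jaw":0.045,"delta_pos":[0.005,0,0],"turn":[0,0,0.016]},{"jaw":0.045,"delta_pos":[0.005,0,0],"turn":[0,0,0.016]},{"jaw":0.045,"delta_pos":[0.005,0,0],"turn":[0,0,0.016]},{"jaw":0.045,"delta_pos":[0.005,0,0],"turn":[0,0,0.016]},{"jaw":0.045,"delta_pos":[0.005,0,0],"turn":[0,0,0.016]},{"jaw":0.045,"delta_pos":[0.005,0,0],"turn":[0,0,0.016]},{"jaw":0.045,"delta_pos":[0.005,0,0],"turn":[0,0,0.016]},{"jaw":0.045,"delta_pos":[0.005,0,0],"turn":[0,0,0.016]},{"jaw":0.045,"delta_pos":[0.005,0,0],"turn":[0,0,0.016]},{"jaw":0.045,"delta_pos":[0.004,0,0],"turn":[0,0,0]},{"jaw":0.045,"delta_pos":[0.002,0,0],"turn":[0,0,0]},{"jaw":0.045,"delta_pos":[0,0,0],"turn":[0,0,0]}]'
python3 - <<'E'
from h import *
from plant import *
o=sensors.get_obs()
c=camera_info("wrist");im,d=snapshot("wrist");cv2.imwrite("pics/w2.png",im)
T=np.eye(4);T[:3,:3]=R.from_euler("xyz",o["orientation"]).as_matrix();T[:3,3]=o["eef_pos"]
np.savez("w2.npz",d=d,T=T@c["T_tool_cam"])
E
```

```text
time_s: 5.58
eef_pos: [542.8, -75.1, 6.3]
orientation: [3.142, -0.0, 0.082]
contact_force: [-0.6, 0.6, 0.0]
finger_gap: 44.9
finger_force: 0.0
```

View pics/w2.png

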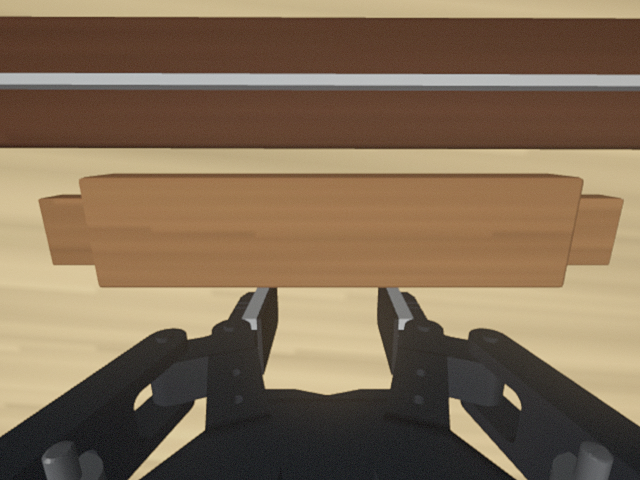

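The rail edge (row 174) is parallel to the fence face (row 148) and about 10 mm short of it. I push the rest slowly.

```bash
python3 -m pendant '[{"jaw":0.045,"delta_pos":[0.003,0,0],"turn":[0,0,0]},{"jaw":0.045,"delta_pos":[0.002,0,0],"turn":[0,0,0]},{"jaw":0.045,"delta_pos":[0.001,0,0],"turn":[0,0,0]},{"jaw":0.045,"delta_pos":[0.001,0,0],"turn":[0,0,0]},{"jaw":0.045,"delta_pos":[0.001,0,0],"turn":[0,0,0]},{"jaw":0.045,"delta_pos":[0,0,0],"turn":[0,0,0]}]'
python3 -m pendant '[{"jaw":0.045,"delta_pos":[0.001,0,0],"turn":[0,0,0]},{"jaw":0.045,"delta_pos":[0.0005,0,0],"turn":[0,0,0]},{"jaw":0.045,"delta_pos":[0,0,0],"turn":[0,0,0]}]'
```

```text
time_s: 6.38
eef_pos: [550.7, -74.4, 6.3]
orientation: [-3.142, -0.0, 0.082]
contact_force: [-1.4, -0.7, -0.7]
finger_gap: 44.8
finger_force: 0.2
time_s: 6.75
eef_pos: [552.0, -74.3, 6.3]
orientation: [3.142, -0.0, 0.082]
contact_force: [-0.6, 0.4, -0.4]
finger_gap: 45.0
finger_force: 0.3
```

```bash
python3 -m pendant '[{"jaw":0.045,"delta_pos":[0.001,0,0],"turn":[0,0,0]},{"jaw":0.045,"delta_pos":[0.0005,0,0],"turn":[0,0,0]},{"jaw":0.045,"delta_pos":[0,0,0],"turn":[0,0,0]}]'
python3 -m pendant '[{"jaw":0.045,"delta_pos":[0.0005,0,0],"turn":[0,0,0]},{"jaw":0.045,"delta_pos":[0.0005,0,0],"turn":[0,0,0]},{"jaw":0.045,"delta_pos":[0,0,0],"turn":[0,0,0]}]'
python3 - <<'E'
from plant import *
import cv2
im,d=snapshot("wrist");cv2.imwrite("pics/w3.png",im)
E
```

```text
time_s: 7.12
eef_pos: [552.9, -74.2, 6.2]
orientation: [-3.142, 0.001, 0.082]
contact_force: [-2.6, -0.0, 1.0]
finger_gap: 44.8
finger_force: 1.4
time_s: 7.5
eef_pos: [553.0, -74.2, 6.1]
orientation: [3.141, 0.003, 0.082]
contact_force: [-7.2, -0.5, 4.6]
finger_gap: 45.2
finger_force: 3.0
```

View pics/w3.png

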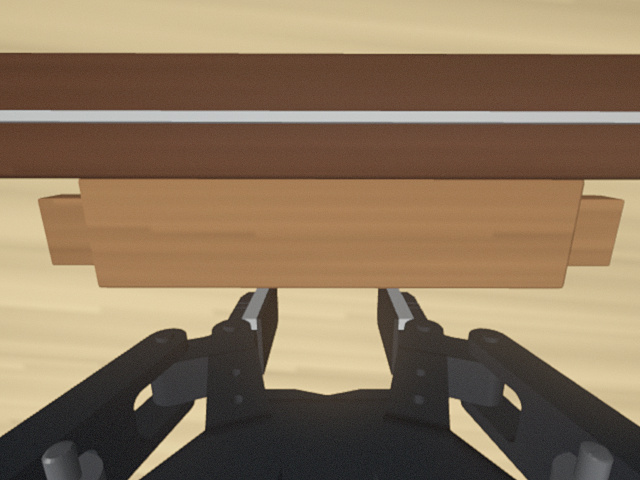

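Rail flush against the fence (both at row 179), with contact force 7 N. Back off, raise, close and go to the end at the right (623,230).

```bash
python3 -m pendant '[{"jaw":0.045,"delta_pos":[-0.005,0,0],"turn":[0,0,0]},{"jaw":0.045,"delta_pos":[-0.015,0,0],"turn":[0,0,0]},{"jaw":0.045,"delta_pos":[0,0,-0.03],"turn":[0,0,0]},{"jaw":0.045,"delta_pos":[0,0,-0.03],"turn":[0,0,0]},{"jaw":0,"delta_pos":[0.0135,0.037,-0.02],"turn":[0,0,0]},{"jaw":0,"delta_pos":[0.0135,0.037,0],"turn":[0,0,0]},{"jaw":0,"delta_pos":[0.0135,0.037,0],"turn":[0,0,0]},{"jaw":0,"delta_pos":[0.0135,0.038,0],"turn":[0,0,0]},{"jaw":0,"delta_pos":[0,0,0],"turn":[0,0,0]},{"jaw":0,"delta_pos":[0,0,0],"turn":[0,0,0]}]'
python3 - <<'E'
from h import *
from plant import *
o=sensors.get_obs()
c=camera_info("wrist");im,d=snapshot("wrist");cv2.imwrite("pics/w4.png",im)
T=np.eye(4);T[:3,:3]=R.from_euler("xyz",o["orientation"]).as_matrix();T[:3,3]=o["eef_pos"]
Q=world(d,"wrist",c["T_tool_cam"]);h=o["eef_pos"][2]
u=Q[:,:,2];m=(u>h-20)&(u<h-14);q=Q[m];q=q[(q[:,0]<30)&(q[:,0]>-30)&(q[:,1]<0)]
print("h",h,"tenon pts",len(q),"y",np.percentile(q[:,1],[50,98,99.5]) if len(q) else 0,"x",np.percentile(q[:,0],[2,98]) if len(q) else 0)
m=(u>h-34)&(u<h-27);q=Q[m];print("fence x front",np.percentile(q[:,0],[1,3,10]))
E
```

```text
time_s: 8.8
eef_pos: [600.3, -219.4, 85.9]
orientation: [-3.141, -0.0, 0.082]
contact_force: [-0.1, -0.3, 0.9]
finger_gap: 0.2
finger_force: 0.0
h 85.9488755537171 tenon pts 2652 y [-51.59955919 -32.06966285 -31.54448551] x [-22.82373276  18.31579515]
fence x front [-88.35810677 -34.35938463  12.93230297]
```

View pics/w4.png

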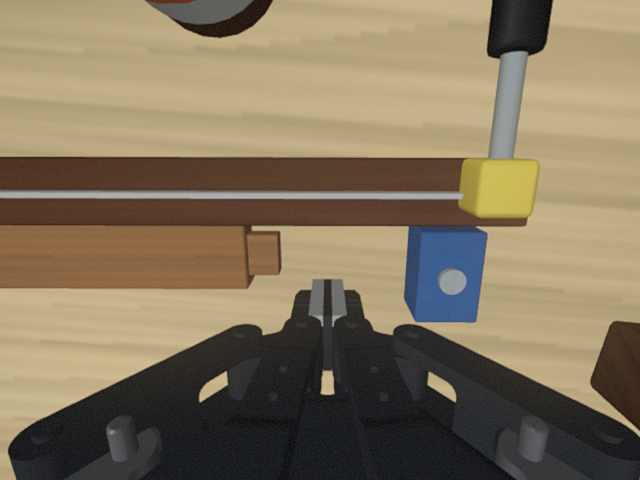

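The tenon end (280,253) is 18 mm left of the closed fingers, and blue stop and fence are clear. I lower and start the end push.

```bash
python3 -m pendant '[{"jaw":0,"delta_pos":[0,0,0.03],"turn":[0,0,0]},{"jaw":0,"delta_pos":[0,0,0.03],"turn":[0,0,0]},{"jaw":0,"delta_pos":[0,0,0.014],"turn":[0,0,0]},{"jaw":0,"delta_pos":[0,0,0.004],"turn":[0,0,0]},{"jaw":0,"delta_pos":[0,-0.006,0],"turn":[0,0,0]},{"jaw":0,"delta_pos":[0,-0.006,0],"turn":[0,0,0]},{"jaw":0,"delta_pos":[0,-0.003,0],"turn":[0,0,0]},{"jaw":0,"delta_pos":[0,-0.003,0],"turn":[0,0,0]},{"jaw":0,"delta_pos":[0,-0.003,0],"turn":[0,0,0]},{"jaw":0,"delta_pos":[0,-0.005,0],"turn":[0,0,0]},{"jaw":0,"delta_pos":[0,-0.006,0],"turn":[0,0,0]},{"jaw":0,"delta_pos":[0,-0.006,0],"turn":[0,0,0]},{"jaw":0,"delta_pos":[0,-0.006,0],"turn":[0,0,0]},{"jaw":0,"delta_pos":[0,-0.006,0],"turn":[0,0,0]}]'
python3 - <<'E'
from plant import *
import cv2
im,d=snapshot("wrist");cv2.imwrite("pics/w5.png",im)
E
```

```text
time_s: 10.6
eef_pos: [596.5, -169.7, 8.4]
orientation: [3.141, -0.0, 0.082]
contact_force: [0.1, -2.1, 1.3]
finger_gap: -0.1
finger_force: 1.1
```

View pics/w5.png

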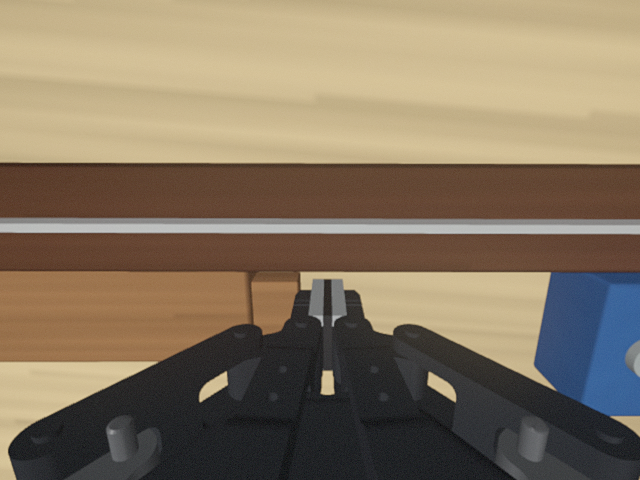

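The rail slides along still flush with the fence (row 271), tenon against the finger at (300,300). About 124 mm remain.

```bash
python3 -m pendant '[{"jaw":0,"delta_pos":[0,-0.006,0],"turn":[0,0,0]},{"jaw":0,"delta_pos":[0,-0.006,0],"turn":[0,0,0]},{"jaw":0,"delta_pos":[0,-0.006,0],"turn":[0,0,0]},{"jaw":0,"delta_pos":[0,-0.006,0],"turn":[0,0,0]},{"jaw":0,"delta_pos":[0,-0.006,0],"turn":[0,0,0]},{"jaw":0,"delta_pos":[0,-0.006,0],"turn":[0,0,0]},{"jaw":0,"delta_pos":[0,-0.006,0],"turn":[0,0,0]},{"jaw":0,"delta_pos":[0,-0.006,0],"turn":[0,0,0]},{"jaw":0,"delta_pos":[0,-0.006,0],"turn":[0,0,0]},{"jaw":0,"delta_pos":[0,-0.006,0],"turn":[0,0,0]},{"jaw":0,"delta_pos":[0,-0.006,0],"turn":[0,0,0]},{"jaw":0,"delta_pos":[0,-0.006,0],"turn":[0,0,0]},{"jaw":0,"delta_pos":[0,-0.006,0],"turn":[0,0,0]},{"jaw":0,"delta_pos":[0,-0.006,0],"turn":[0,0,0]},{"jaw":0,"delta_pos":[0,-0.006,0],"turn":[0,0,0]},{"jaw":0,"delta_pos":[0,-0.006,0],"turn":[0,0,0]},{"jaw":0,"delta_pos":[0,-0.006,0],"turn":[0,0,0]},{"jaw":0,"delta_pos":[0,-0.002,0],"turn":[0,0,0]},{"jaw":0,"delta_pos":[0,0,0],"turn":[0,0,0]}]'
python3 - <<'E'
from plant import *
import cv2
im,d=snapshot("top");cv2.imwrite("pics/t2.png",cv2.resize(im[130:260,180:380],None,fx=4,fy=4)[:,:800])
E
```

```text
time_s: 13.02
eef_pos: [587.7, -65.9, 8.2]
orientation: [-3.141, 0.0, 0.083]
contact_force: [0.1, -0.4, 2.0]
finger_gap: 0.1
finger_force: 0.7
```

View pics/t2.png

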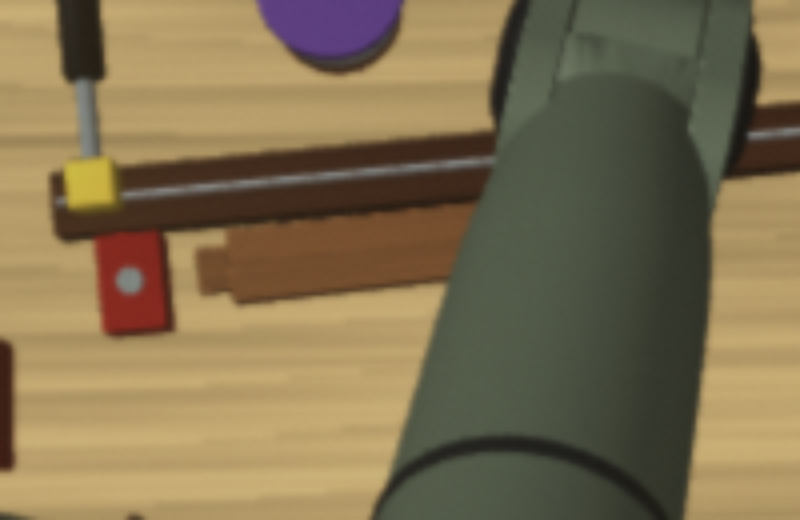

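The tenon tip (197,270 in the crop) is about 17 mm from the red stop (170,285), with the rail still flush. I continue slowly.

```bash
python3 -m pendant '[{"jaw":0,"delta_pos":[0,-0.004,0],"turn":[0,0,0]},{"jaw":0,"delta_pos":[0,-0.004,0],"turn":[0,0,0]},{"jaw":0,"delta_pos":[0,-0.003,0],"turn":[0,0,0]},{"jaw":0,"delta_pos":[0,-0.001,0],"turn":[0,0,0]},{"jaw":0,"delta_pos":[0,-0.001,0],"turn":[0,0,0]},{"jaw":0,"delta_pos":[0,-0.001,0],"turn":[0,0,0]},{"jaw":0,"delta_pos":[0,0,0],"turn":[0,0,0]}]'
python3 -m pendant '[{"jaw":0,"delta_pos":[0,-0.001,0],"turn":[0,0,0]},{"jaw":0,"delta_pos":[0,-0.001,0],"turn":[0,0,0]},{"jaw":0,"delta_pos":[0,0,0],"turn":[0,0,0]}]'
```

```text
time_s: 13.95
eef_pos: [586.6, -52.2, 8.2]
orientation: [-3.141, 0.0, 0.082]
contact_force: [-0.0, -0.1, 0.7]
finger_gap: 0.0
finger_force: 0.2
time_s: 14.32
eef_pos: [586.5, -50.3, 8.2]
orientation: [-3.141, 0.0, 0.082]
contact_force: [-0.3, 0.4, -0.7]
finger_gap: 0.1
finger_force: 0.2
```

```bash
python3 -m pendant '[{"jaw":0,"delta_pos":[0,-0.001,0],"turn":[0,0,0]},{"jaw":0,"delta_pos":[0,-0.0005,0],"turn":[0,0,0]},{"jaw":0,"delta_pos":[0,0,0],"turn":[0,0,0]}]'
```

```text
time_s: 14.7
eef_pos: [586.4, -48.8, 8.3]
orientation: [-3.141, 0.0, 0.082]
contact_force: [0.7, -0.1, -0.5]
finger_gap: -0.1
finger_force: 0.2
```

```bash
python3 -m pendant '[{"jaw":0,"delta_pos":[0,-0.001,0],"turn":[0,0,0]},{"jaw":0,"delta_pos":[0,-0.0005,0],"turn":[0,0,0]},{"jaw":0,"delta_pos":[0,0,0],"turn":[0,0,0]}]'
python3 -m pendant '[{"jaw":0,"delta_pos":[0,-0.001,0],"turn":[0,0,0]},{"jaw":0,"delta_pos":[0,0,0],"turn":[0,0,0]}]'
```

```text
time_s: 15.08
eef_pos: [586.4, -48.0, 8.3]
orientation: [3.14, -0.0, 0.082]
contact_force: [0.6, -2.8, -0.6]
finger_gap: -0.2
finger_force: 1.5
time_s: 15.32
eef_pos: [586.6, -47.8, 8.5]
orientation: [3.139, -0.0, 0.081]
contact_force: [-0.3, -6.1, -0.1]
finger_gap: -0.1
finger_force: 2.7
```

```bash
python3 -m pendant '[{"jaw":0,"delta_pos":[0,-0.001,0],"turn":[0,0,0]},{"jaw":0,"delta_pos":[0,0,0],"turn":[0,0,0]}]'
```

```text
time_s: 15.58
eef_pos: [586.8, -47.7, 8.6]
orientation: [3.137, -0.001, 0.081]
contact_force: [1.0, -8.1, -0.9]
finger_gap: -0.3
finger_force: 3.7
```

The arm has stalled at 8 N, so the rail is against the stop. I back off, lift and clear out for a check.

```bash
python3 -m pendant '[{"jaw":0,"delta_pos":[0,0.004,0],"turn":[0,0,0]},{"jaw":0,"delta_pos":[0,0.012,0],"turn":[0,0,0]},{"jaw":0,"delta_pos":[0,0.01,0],"turn":[0,0,0]},{"jaw":0,"delta_pos":[0,0,-0.04],"turn":[0,0,0]},{"jaw":0,"delta_pos":[0,0,-0.05],"turn":[0,0,0]},{"jaw":0,"delta_pos":[0,0,-0.05],"turn":[0,0,0]},{"jaw":0,"delta_pos":[-0.03,0.03,-0.02],"turn":[0,0,0]},{"jaw":0,"delta_pos":[-0.04,0.03,0],"turn":[0,0,0]},{"jaw":0,"delta_pos":[-0.04,0.04,0],"turn":[0,0,0]},{"jaw":0,"delta_pos":[-0.04,0.04,0],"turn":[0,0,0]},{"jaw":0,"delta_pos":[-0.04,0.04,0],"turn":[0,0,0]},{"jaw":0,"delta_pos":[0,0.04,0],"turn":[0,0,0]},{"jaw":0,"delta_pos":[0,0,0],"turn":[0,0,0]},{"jaw":0,"delta_pos":[0,0,0],"turn":[0,0,0]}]'
python3 - <<'E'
from h import *
from plant import *
im,d=snapshot("top");cv2.imwrite("pics/t3.png",cv2.resize(im[130:260,180:380],None,fx=4,fy=4))
P=world(d)
q=P[150:240,225:345].reshape(-1,3);q=q[(q[:,2]>18)&(q[:,2]<26)&(q[:,0]<600)&(q[:,0]>540)]
ys=np.arange(10,175,10);xs=[np.percentile(q[abs(q[:,1]-y)<5,0],5) if (abs(q[:,1]-y)<5).sum()>5 else np.nan for y in ys]
xs=np.array(xs);g=~np.isnan(xs);f=np.polyfit(ys[g],xs[g],1);print("rail near edge slope",f,g.sum())
E
```

```text
time_s: 17.32
eef_pos: [416.6, -305.8, 168.1]
orientation: [-3.14, 0.0, 0.082]
contact_force: [-0.6, -0.5, -0.0]
finger_gap: 0.1
finger_force: 0.0
rail near edge slope [-1.04553180e-01  5.60746767e+02] 17
```

View pics/t3.png

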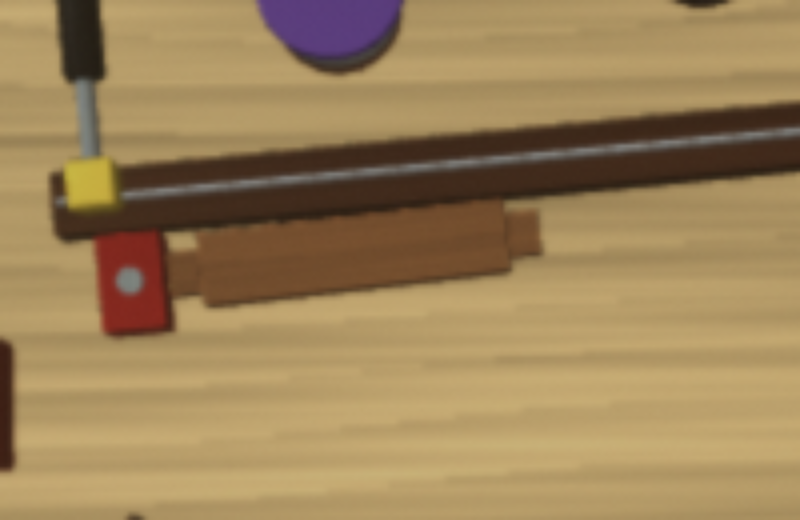

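The tip is against the stop, but the left end stands slightly off the fence: rail slope 0.105 against fence 0.081, which is borderline. I redo the flush push with two fingers, a little left of centre.

```bash
python3 -m pendant '[{"jaw":0.045,"delta_pos":[0.012,-0.0391,0],"turn":[0,0,0]},{"jaw":0.045,"delta_pos":[0.012,-0.0391,0],"turn":[0,0,0]},{"jaw":0.045,"delta_pos":[0.012,-0.0391,0],"turn":[0,0,0]},{"jaw":0.045,"delta_pos":[0.012,-0.0391,0],"turn":[0,0,0]},{"jaw":0.045,"delta_pos":[0.012,-0.0391,0],"turn":[0,0,0]},{"jaw":0.045,"delta_pos":[0.012,-0.0391,0],"turn":[0,0,0]},{"jaw":0.045,"delta_pos":[0.012,-0.0391,0],"turn":[0,0,0]},{"jaw":0.045,"delta_pos":[0.012,-0.0391,0],"turn":[0,0,0]},{"jaw":0.045,"delta_pos":[0.012,-0.0391,0],"turn":[0,0,0]},{"jaw":0.045,"delta_pos":[0.012,-0.0391,0],"turn":[0,0,0]},{"jaw":0.045,"delta_pos":[0,0,0],"turn":[0,0,0]},{"jaw":0.045,"delta_pos":[0,0,0.03],"turn":[0,0,0]},{"jaw":0.045,"delta_pos":[0,0,0.03],"turn":[0,0,0]},{"jaw":0.045,"delta_pos":[0,0,0.03],"turn":[0,0,0]},{"jaw":0.045,"delta_pos":[0,0,0.03],"turn":[0,0,0]},{"jaw":0.045,"delta_pos":[0,0,0],"turn":[0,0,0]}]'
```

```text
time_s: 19.38
eef_pos: [501.7, 93.1, 46.5]
orientation: [-3.141, 0.005, 0.082]
contact_force: [0.1, 0.4, -0.7]
finger_gap: 44.7
finger_force: 0.0
```

```bash
python3 -m pendant '[{"jaw":0.045,"delta_pos":[0,0,0.025],"turn":[0,0,0]},{"jaw":0.045,"delta_pos":[0,0,0.015],"turn":[0,0,0]},{"jaw":0.045,"delta_pos":[0.01,0,0],"turn":[0,0,0]},{"jaw":0.045,"delta_pos":[0.01,0,0],"turn":[0,0,0]},{"jaw":0.045,"delta_pos":[0.006,0,0],"turn":[0,0,0]},{"jaw":0.045,"delta_pos":[0.003,0,0],"turn":[0,0,0]},{"jaw":0.045,"delta_pos":[0.002,0,0],"turn":[0,0,0]},{"jaw":0.045,"delta_pos":[0.001,0,0],"turn":[0,0,0]},{"jaw":0.045,"delta_pos":[0,0,0],"turn":[0,0,0]}]'
python3 -m pendant '[{"jaw":0.045,"delta_pos":[0.001,0,0],"turn":[0,0,0]},{"jaw":0.045,"delta_pos":[0.001,0,0],"turn":[0,0,0]},{"jaw":0.045,"delta_pos":[0,0,0],"turn":[0,0,0]}]'
```

```text
time_s: 20.5
eef_pos: [535.9, 96.0, 8.2]
orientation: [-3.142, 0.001, 0.082]
contact_force: [-0.7, -0.2, 0.8]
finger_gap: 45.0
finger_force: 0.5
time_s: 20.88
eef_pos: [538.6, 96.1, 8.3]
orientation: [3.142, -0.0, 0.082]
contact_force: [-0.3, -0.8, 0.4]
finger_gap: 44.9
finger_force: 0.1
```

```bash
python3 -m pendant '[{"jaw":0.045,"delta_pos":[0.001,0,0],"turn":[0,0,0]},{"jaw":0.045,"delta_pos":[0.0005,0,0],"turn":[0,0,0]},{"jaw":0.045,"delta_pos":[0,0,0],"turn":[0,0,0]}]'
```

```text
time_s: 21.25
eef_pos: [539.3, 96.2, 8.2]
orientation: [3.142, 0.001, 0.082]
contact_force: [-2.9, -0.1, 1.6]
finger_gap: 44.7
finger_force: 1.3
```

```bash
python3 -m pendant '[{"jaw":0.045,"delta_pos":[0.001,0,0],"turn":[0,0,0]},{"jaw":0.045,"delta_pos":[0.0005,0,0],"turn":[0,0,0]},{"jaw":0.045,"delta_pos":[0,0,0],"turn":[0,0,0]},{"jaw":0.045,"delta_pos":[0,0,0],"turn":[0,0,0]}]'
python3 - <<'E'
from plant import *
import cv2
im,d=snapshot("wrist");cv2.imwrite("pics/w6.png",im)
E
```

```text
time_s: 21.75
eef_pos: [539.4, 96.1, 7.9]
orientation: [3.141, 0.003, 0.082]
contact_force: [-6.3, -0.9, 4.0]
finger_gap: 45.1
finger_force: 3.1
```

View pics/w6.png

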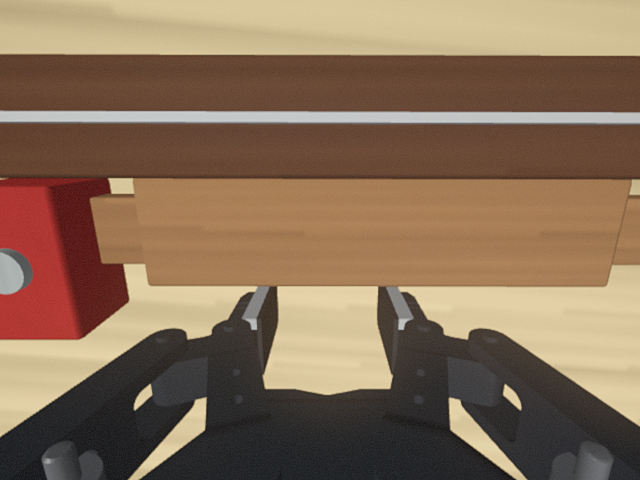

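The rail is flush (row 179) and parallel, tenon tip (92–102, 195–263) against the red stop's face. I retreat straight back and up, then do a numeric check.

```bash
python3 -m pendant '[{"jaw":0.045,"delta_pos":[-0.004,0,0],"turn":[0,0,0]},{"jaw":0.045,"delta_pos":[-0.015,0,0],"turn":[0,0,0]},{"jaw":0.045,"delta_pos":[-0.02,0,0],"turn":[0,0,0]},{"jaw":0.045,"delta_pos":[0,-0.03,-0.04],"turn":[0,0,0]},{"jaw":0.045,"delta_pos":[0,-0.03,-0.04],"turn":[0,0,0]},{"jaw":0.045,"delta_pos":[0,-0.03,-0.04],"turn":[0,0,0]},{"jaw":0.045,"delta_pos":[0,0,-0.04],"turn":[0,0,0]},{"jaw":0.045,"delta_pos":[0,0,0],"turn":[0,0,0]},{"jaw":0.045,"delta_pos":[0,0,0],"turn":[0,0,0]},{"jaw":0.045,"delta_pos":[0,0,0],"turn":[0,0,0]}]'
python3 - <<'E'
from h import *
from plant import *
o=sensors.get_obs();c=camera_info("wrist");im,d=snapshot("wrist");cv2.imwrite("pics/w7.png",im)
T=np.eye(4);T[:3,:3]=R.from_euler("xyz",o["orientation"]).as_matrix();T[:3,3]=o["eef_pos"]
P=world(d,"wrist",T@c["T_tool_cam"]).reshape(-1,3)
a=.082;x=P[:,0]*np.cos(a)+P[:,1]*np.sin(a);y=-P[:,0]*np.sin(a)+P[:,1]*np.cos(a);z=P[:,2]
red=(im.reshape(-1,3)[:,2]>90)&(im.reshape(-1,3)[:,1]<60)&(z>31)&(z<40)
s=y[red];print("stop y",np.percentile(s,[1,99]),red.sum())
x0=x[red].mean()
t=(abs(z-17)<2.5)&(abs(x-x0-9)<8)&(y<np.percentile(s,1)+6)&(y>np.percentile(s,1)-18);print("tenon",np.percentile(y[t],[1,50,99]),t.sum())
def edge(lo,hi,q,r0,r1):
    m0=(z>lo)&(z<hi);X=[];Y=[]
    for yy in np.arange(r0,r1,8):
        m=m0&(abs(y-yy)<4)&(x>x0-30)&(x<x0+90)
        if m.sum()>10:X.append(np.percentile(x[m],q));Y.append(yy)
    f=np.polyfit(Y,X,1);return f,len(X),np.mean(X)
ys=np.percentile(s,1)
print("rail near",edge(20,25,3,ys-200,ys-30));print("fence face",edge(28,34,3,ys-200,ys-30))
E
```

```text
time_s: 23.05
eef_pos: [497.5, 146.7, 167.5]
orientation: [-3.114, 0.002, 0.131]
contact_force: [-0.6, 0.6, -0.0]
finger_gap: 44.9
finger_force: 0.0
stop y [146.63586575 278.55600853] 3403
tenon [128.75875804 137.00506283 145.90386903] 407
rail near (array([3.58648266e-03, 5.58425327e+02]), 22, np.float64(558.5352018471845))
fence face (array([3.64419755e-03, 6.02874512e+02]), 22, np.float64(602.9861547720012))
```

View pics/w7.png

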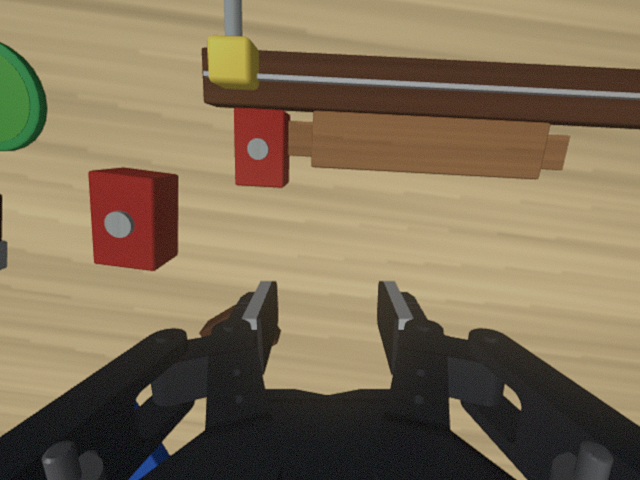

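```bash
python3 -c "
from plant import *
print(job.close_job())"
```

```text
the job is handed in; nothing more can be done
None
```

The rail is flush against the fence and its end is against the red stop, within about 1 mm by the last measurement. The arm was clear at about 168 mm height when I handed the job in at 23 s, but the hand-in gave no verdict; no bystander was touched as far as I saw, though I didn't re-measure them.

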